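# Lock the ink jar's collar after class

## Robot

A 6-joint arm with a two-finger parallel gripper is mounted at the origin on the work surface. World frame = base frame: x ahead of the robot, y to its left, z up, the work surface at z = 0. Lengths are in m, angles in rad, forces in N, time in s.
With the tool pointing down it reaches from about 0.375 to 0.975 m from the base axis. Payload 3.8 kg.
Tool frame: the origin (TCP) lies between the finger pads, 19 mm behind the fingertips; this is the grasp point; z points along the fingers, y is the line along which they close (so a half turn about z gives the same grasp; the last joint's range is limited). The gripper opens to 85 mm and grips with 20 to 120 N. Pads are 22 mm wide; open, the fingers measure 114 mm over their backs; the gripper's body (76 mm by 85 mm) begins 54 mm behind the grasp point. The pads swing forward as they close: fully open they stand 13 mm farther back than shut.
Start: joints at [1.078, 0.264, 1.604, -0, 1.274, -0.037], TCP at [0.297, 0.606, 0.25] pointing down, gripper open.
Joint ranges: [-2.63, 2.63], [-0.94, 2.18], [0.31, 2.57], [-1.31, 4.45], [0, 2.66], [-2.55, 2.55]. Speed limits (rad/s): [2.57, 2.57, 3.14, 3.14, 3.14, 3.14].

## Interface

Orientations are given as a rotation vector (axis times angle).
In Python, from workcell import * gives the robot as it stands. The module is installed in compiled form; this text tells all that it offers.
- The arm moves only by the tool apply_moves, never from a script. Its arguments are lists of equal length, an entry for each row: "fingers": the opening, from 0 (shut) to 1 (fully open); "travel": the shift along the tool's x, y, z normalised to -1 to 1, where 1 is 0.05 m, a list of three; "rotation": the turn, a rotation vector about the tool's x, y, z normalised to -1 to 1, where 1 is 6 degrees, a list of three. In form: {"fingers": [fingers, ...], "travel": [[dx, dy, dz], ...], "rotation": [[ax, ay, az], ...]}. A call has 1 to 12 rows; each row shifts and turns the commanded pose from where the row before left it, along the tool's axes as they then stand; what a row does not reach is not made up. A row lasts 1/10 s, in which the tool goes at most 50 mm and 8.59 degrees, less where a joint would pass 70% of its speed; a pose out of reach is approached as far as the arm can. A call with a number of a shift or a turn outside -1 to 1 is refused whole. A call with a gripper value outside its range is refused whole. The fingers move at their own pace and stop on an object; "newtons" is the grip in N (left out, the last holds). Time passes only in rows, so rows that do not move let the fingers close. It gives the time, the measured TCP pose, the force, the opening and the grip force at its end, in the units of the state.
- read_state(): the state, without advancing time (a new reading comes with each control period).
- read_camera(name): name is "scene" or "side" or "wrist"; returns a dict with "image" (384x512x3 uint8, red, green, blue), "fx", "fy", "cx", "cy" (pixels), "extrinsics" (4x4, takes a point from world to camera coordinates). Camera axes: x right, y down, z forward; pixel columns grow to the right and rows downward; lengths in m; the calibration is good to about 2 mm. A picture is of the moment at which its call begins. There is no depth.
- finish_job(): hands the job in; it is judged then, once.
Trained networks look in the newest picture that a camera, given by its name, has taken for a name from the list of things; names that differ only in an ending like _2 or _b are one class to them, and where a whole thing is asked for, a point or a joint stands for the part that bears it (a point fixed in the world has none). Each returns a list of dicts, best first, with "p" (0 to 1); they miss things now and then, are a little off and sometimes report something else, mostly with a low value. They report only what shows in the picture. A call takes as long as a camera call.
- regions_of(camera, name): "mask" (384x512 bool, what is visible of it) and "bbox" ([left, top, width, height] in pixels, round what is visible of it).
- tip_of(camera, name): "location" ([column, row] in pixels: a listed point, or the origin of a listed thing).
The state is a dict: "time": time; "q": joint angles; "joint_vel": joint speeds; "joint_torque": joint torques, N m; "tool_pos": TCP position; "tcp_rot": TCP orientation; "wrist_force": force on the tool from outside, world axes, zero at the start; "torque": the same for the moment, N m; "width": opening from 0.0 (shut) to 1.0 (fully open); "grip_force": force on a finger pad.
Only numpy, scipy, OpenCV 4.12 (cv2) and the standard library are available. Lean on these libraries where they do the work, as an engineer would, in place of code of your own. Each camera call takes 0.05 s, during which the arm holds its last target. There are 200 camera calls.

## Task

Class is over: lock the big ink jar in the sloping pine stand. Turn its black collar clockwise (seen from above) by its tab until the tab points straight at the long steel bar on the board, then let go; leave the other things around the stand where they are.

Things in the scene. Friction and masses are not known exactly. Their poses are not given: they have to be found in the camera images.
- stand: Pine ink stand, fixed to the table, 300 mm wide along its y. Origin on the table top, plumb under the collar's pivot; x level, pointing from the low front to the high back; z up. Its sloping deck runs from x = -0.13 (low front edge) to x = +0.07 (high back edge). Nothing of the stand lies in front of the deck.
- rail (a point): Middle of the axis of the stand's fixed round brush rail: 18 mm thick, 360 mm long, level, along the stand's y, 303 mm above the table, at x = -0.045 of the stand, on two posts (22 x 16 mm) at y = +-0.160. It hangs over the tab, so a tool pointing straight down cannot reach the tab: come from the front with the tool leaning square to the deck (30 degrees).
- pivot (a point): Where the collar's turning axis meets the deck's top face, 110 mm above the table. Deck frame, not turning with the collar: z square to the deck, tipped 30 degrees from vertical towards the front; x up the slope; y across. Deck: x -0.148 to +0.078, y +-0.15, 16 mm thick. The collar, a black ribbed ring with a steel cap, is 100 mm across and stands 6 to 29 mm above the deck.
- tab (a point): Middle of the top edge of the collar's black tab, 75 mm from the turning axis, 46 mm above the deck; frame turns with the collar: x outward along the tab, z square to the deck. The tab is an upright fin 14 mm thick (along this y), from the ring out to 95 mm from the axis, 6 to 46 mm above the deck, free on both sides and beyond its end. Nothing else on the collar is higher.
- locked_bar (a point): Middle of the long steel bar let into the deck, the locked mark: dark, 44 x 14 mm, pointing at the pivot, its middle 121 mm from it, 0.7 rad from straight down the slope towards the +y side. Frame parallel to point pivot's. The round steel stud, 16 mm across, at 0.7 rad on the -y side is the open mark.
- collar (a joint): Turn of the collar in rad, growing clockwise seen from above: 0 = open stop, tab at the round stud; 0.7 = tab straight down the slope; 1.40 = tab pointing at the middle of the locked bar; it can be turned past the bar, to a stop at 1.8. Stiff by friction (about 0.2 N m, 3 N at the tab), no spring: it stays where it is left.
- ink_jar: Bystander: loose closed clear jar with black cap, 64 mm across, 85 mm tall, origin at the centre of its underside.
- tape_roll: Bystander: loose roll of blue tape lying flat, 96 mm across, 24 mm tall, origin at the centre of its underside.
- water_cup: Bystander: loose white cup, 76 mm across, 85 mm tall, origin at the centre of its underside.

How it is judged:
By the outcome, as a careful person would: the job done as asked, in the order asked, and still so for the second after the job is handed in, with the robot touching nothing.
It also fails if it takes over 40 s, if anything falls off the work surface, if the arm or the gripper's body presses on something with over 40 N, if the wrist force passes 120 N, or if a joint passes its speed limit or range.

## Working session

There is one attempt and no reset: what is moved stays moved. The work goes in short steps, Python scripts to look and compute and a tool call to move; the robot and the scene stay as the last step left them, time stands still between calls to the robot, and variables do not carry over. Pictures are saved under pics/ and viewed, at most 10 in all, crops included, and the job is handed in when it is done.

Besides the shell and the picture viewer there is one more tool, called after "Request:" in YAML: its name, and indented under it one key for each argument. apply_moves: Moves the arm, as the interface text tells. Scaled input: -1 to 1 covers 0.05 m each way for a shift and 6 degrees each way for a turn. Its arguments: {"type":"object","properties":{"fingers":{"type":"array","items":{"type":"number"}},"travel":{"type":"array","items":{"type":"array","items":{"type":"number"}}},"rotation":{"type":"array","items":{"type":"array","items":{"type":"number"}}},"newtons":{"type":"number"}},"required":["fingers","travel","rotation"]}

```bash
mkdir -p pics; cat > h.py <<'E'
from workcell import *
import numpy as np, cv2
def snap(c,f=None):
    r=read_camera(c)
    if f: cv2.imwrite('pics/'+f,r['image'][:,:,::-1])
    return r
def ray(r,px):
    E=np.array(r['extrinsics']);R,t=E[:3,:3],E[:3,3]
    d=R.T@np.array([(px[0]-r['cx'])/r['fx'],(px[1]-r['cy'])/r['fy'],1]);return -R.T@t,d/np.linalg.norm(d)
def proj(r,P):
    E=np.array(r['extrinsics']);p=E[:3,:3]@P+E[:3,3];return np.array([r['fx']*p[0]/p[2]+r['cx'],r['fy']*p[1]/p[2]+r['cy']])
E
python3 - <<'E'
from h import *
np.set_printoptions(precision=4,suppress=True)
ims=[]
for c in ['scene','side','wrist']:
    r=snap(c,c+'1.png');print(c,r['fx'],r['cx'],r['cy'],np.array(r['extrinsics']).tolist())
    for n in ['stand','rail','pivot','tab','locked_bar','ink_jar','tape_roll','water_cup']:
        print(n,[(np.round(d['location'],1).tolist(),round(d['p'],2)) for d in tip_of(c,n)[:2]])
print(read_state())
E
```

```text
scene 461.473104963585 248.79675179149882 189.28374215685872 [[0.006685220306044481, 0.9999741726337722, -0.0026385402900016655, -0.04543267122664697], [0.7305202160805103, -0.0066856105044144866, -0.6828583429305576, -0.2842537893782041], [-0.6828583467507323, 0.0026375514375221345, -0.7305460434464558, 1.596835229492072], [0.0, 0.0, 0.0, 1.0]]
stand [([225.4, 248.1], 0.86), ([227.3, 216.9], 0.3)]
rail [([205.5, 154.6], 0.83)]
pivot [([223.3, 220.1], 0.71)]
tab [([191.5, 209.1], 0.57)]
locked_bar [([224.6, 197.0], 0.83)]
ink_jar []
tape_roll [([117.9, 279.0], 0.59)]
water_cup [([267.0, 181.1], 0.82)]
side 474.1664185777634 252.40832630413357 186.60751731682464 [[0.8560470455362789, -0.5167886633821895, 0.010627004670062674, -0.484416829844577], [-0.3864990234829862, -0.6536064301040618, -0.6507051093800648, 0.3825407352965336], [0.34322290231758407, 0.5529268594726374, -0.7592561671783907, 1.3162315041901553], [0.0, 0.0, 0.0, 1.0]]
stand [([264.7, 236.7], 0.82)]
rail [([262.5, 186.9], 0.9)]
pivot [([264.4, 215.1], 0.94)]
tab []
locked_bar [([230.1, 242.0], 0.81)]
ink_jar [([195.9, 2
[... 288 characters left out ...]
47016, -0.03730812880347416], [0.2583694998265161, -0.1258024318425056, -0.9578198941877893, 0.3788098902466585], [0.0, 0.0, 0.0, 1.0]]
stand []
rail []
pivot []
tab []
locked_bar []
ink_jar []
tape_roll []
water_cup []
{'time': 1.35, 'q': array([ 1.0781,  0.2639,  1.604 ,  0.    ,  1.2737, -0.0369]), 'joint_vel': array([-0.0007, -0.0008,  0.0009,  0.    ,  0.0001, -0.0016]), 'joint_torque': array([  0.0009, -51.5047, -36.7722,   0.0002,   0.001 ,   0.    ]), 'tool_pos': array([0.2971, 0.6061, 0.25  ]), 'tcp_rot': array([-0.7098, -3.0603,  0.0001]), 'wrist_force': array([ 0.2964,  0.2325, -0.0496]), 'torque': array([-0.0446, -0.0468,  0.0299]), 'grip_force': 0.0, 'width': 1.0009968826601494}
```

View pics/scene1.png

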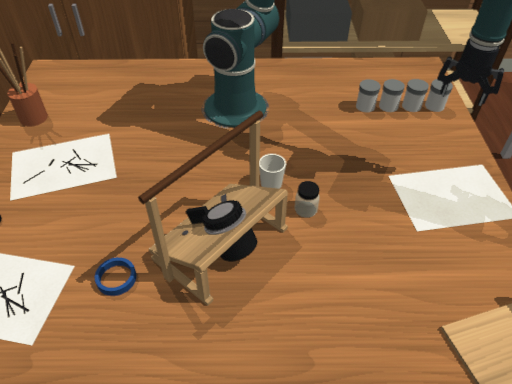

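View pics/side1.png

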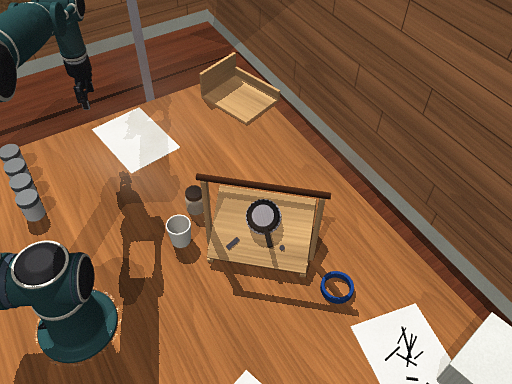

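The scene view shows the stand at around (220,230), with the tab at (195,215), near the stud at (183,232). In the side view the tab is at (268,240), the stud at (282,248) and the bar at (232,243). The collar is between the open stop and straight down. Next I fit the stand pose.

```bash
cat >> h.py <<'E'
from scipy.optimize import least_squares
from scipy.spatial.transform import Rotation as Ro
def frame(p):
    Rs=Ro.from_euler('z',p[2]).as_matrix();Rd=Rs@Ro.from_euler('y',-30,degrees=True).as_matrix()
    o=np.array([p[0],p[1],0]);return Rs,Rd,o,o+[0,0,.11]
def dirq(q): a=q-.7; return np.array([-np.cos(a),np.sin(a),0])
def pts(p):
    Rs,Rd,o,pv=frame(p)
    return dict(stand=o,rail=o+Rs@[-.045,0,.303],pivot=pv,locked_bar=pv+Rd@(.121*dirq(1.4)))
def tabpt(p,q,r=.075,h=.046):
    Rs,Rd,o,pv=frame(p);return pv+Rd@(r*dirq(q)+[0,0,h])
E
python3 - <<'E'
from h import *
np.set_printoptions(precision=4,suppress=True)
obs=[];R={}
for c in ['scene','side']:
    R[c]=snap(c)
    for n in ['stand','rail','pivot','locked_bar','tab']:
        d=tip_of(c,n)
        if d and d[0]['p']>.5: obs.append((c,n,np.array(d[0]['location'])))
f=lambda p:np.concatenate([proj(R[c],pts(p)[n] if n!='tab' else tabpt(p,p[3]))-l for c,n,l in obs])
best=min((least_squares(f,[.6,0,y,.3],loss='soft_l1') for y in np.arange(-3,3,1)),key=lambda s:s.cost)
p=best.x;print(p,best.cost)
for (c,n,l),e in zip(obs,f(p).reshape(-1,2)):print(c,n,l,e)
np.save('p.npy',p)
out=[]
for c in ['side','scene']:
    im=cv2.resize(R[c]['image'][:,:,::-1],None,fx=4,fy=4,interpolation=cv2.INTER_CUBIC)
    Rs,Rd,o,pv=frame(p)
    P=[pv+Rd@np.array(v) for v in [(-.148,.15,0),(.078,.15,0),(.078,-.15,0),(-.148,-.15,0)]]+list(pts(p).values())+[pv+Rd@(.121*dirq(0))]
    for x in P: cv2.circle(im,tuple(int(v*4+2) for v in proj(R[c],x)),4,(0,0,255),1)
    for x in [tabpt(p,p[3],.05),tabpt(p,p[3],.095)]: cv2.circle(im,tuple(int(v*4+2) for v in proj(R[c],x)),4,(0,255,0),1)
    u=proj(R[c],pv)*4;x0,y0=int(u[0]-290),int(u[1]-290)
    out.append(cv2.resize(im[y0:y0+580,x0:x0+580],(400,400)))
cv2.imwrite('pics/fit.png',np.hstack(out))
st=read_state();T=Ro.from_rotvec(st['tcp_rot']).as_matrix();print(T)
print({k:v for k,v in pts(p).items()},tabpt(p,p[3]))
for n,h in [('ink_jar',0),('tape_roll',0),('water_cup',0)]:
    for c in R:
        d=tip_of(c,n)
        if d: C,v=ray(R[c],d[0]['location']);print(n,c,d[0]['p'],C-v*C[2]/v[2])
E
```

```text
[ 0.5926 -0.0152  0.83    0.2966] 15.607074147249344
scene stand [226.2 244.7] [0.6719 2.1582]
scene rail [204.2 156.8] [ 2.3105 -4.8147]
scene pivot [226.8 219.9] [-1.6333 -0.0582]
scene locked_bar [225. 198.] [-0.4115  0.246 ]
scene tab [192.  208.3] [ 0.4484 -0.4123]
side stand [262.4 237.8] [-0.361   0.0843]
side rail [261.7 187. ] [ 0.2034 -0.5044]
side pivot [264.4 214.7] [-1.4094  2.4118]
side locked_bar [228.  243.9] [ 4.1214 -0.7731]
side tab [266.9 238.5] [0.9569 1.6715]
[[-0.8979  0.4402 -0.    ]
 [ 0.4402  0.8979  0.    ]
 [ 0.     -0.     -1.    ]]
{'stand': array([ 0.5926, -0.0152,  0.    ]), 'rail': array([ 0.5622, -0.0484,  0.303 ]), 'pivot': array([ 0.5926, -0.0152,  0.11  ]), 'locked_bar': array([ 0.481 , -0.0217,  0.0637])} [ 0.5585 -0.0961  0.1153]
ink_jar scene 0.77 [0.4511 0.2036 0.    ]
ink_jar side 0.7 [0.4544 0.2026 0.    ]
tape_roll scene 0.92 [ 0.688  -0.2801 -0.    ]
tape_roll side 0.82 [ 0.6836 -0.2825  0.    ]
water_cup side 0.65 [ 0.3686  0.1116 -0.    ]
```

View pics/fit.png

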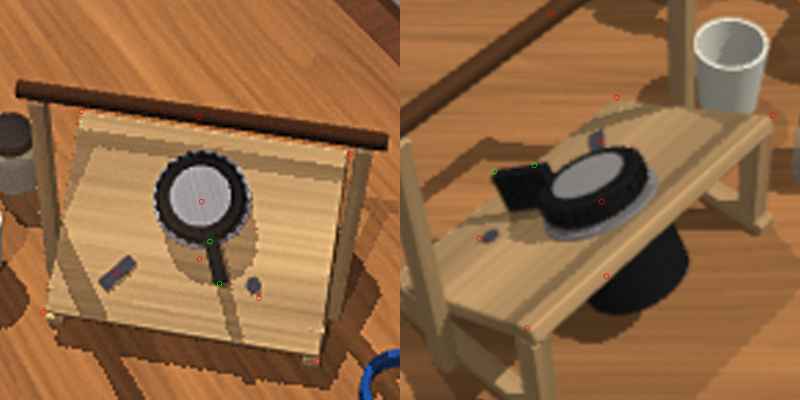

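The fit agrees with the picture to about 1–2 px: in the crop, the bar is at (117,272) and the tab runs from (210,241) to (220,284). That gives q≈0.30. I'll lift and travel around to the stand's front.

Request:
apply_moves:
  fingers: [0.6,0.6,0.6,0.6,0.6,0.6,0.6,0.6,0.6,0.6,0.6,0.6]
  travel:
    - [-0.2,-0.3,-0.5]
    - [-0.44,-0.53,-0.5]
    - [-0.44,-0.53,-0.5]
    - [-0.44,-0.53,-0.5]
    - [-0.44,-0.53,-0.5]
    - [-0.44,-0.53,-0.5]
    - [-0.44,-0.53,-0.5]
    - [-0.44,-0.53,-0.5]
    - [-0.44,-0.53,-0.4]
    - [-0.44,-0.53,-0.4]
    - [-0.44,-0.53,-0.3]
    - [-0.44,-0.53,-0.2]
  rotation:
    - [0,0,0]
    - [0,0,0]
    - [0,0,0]
    - [0,0,0]
    - [0,0,0]
    - [0,0,0]
    - [0,0,0]
    - [0,0,0]
    - [0,0,0]
    - [0,0,0]
    - [0,0,0]
    - [0,0,0]

```text
time: 3.45
tool_pos: [0.3886, 0.2187, 0.5169]
tcp_rot: [0.709, 3.058, 0.003]
wrist_force: [0.2, 0.8, -1.3]
width: 0.606
grip_force: 0.0
```

```bash
cat >> h.py <<'E'
def goal(p,q,r=.08,h=.036):
    Rs,Rd,o,pv=frame(p);x=-dirq(q);z=np.array([0,0,-1.]);y=np.cross(z,x)
    return pv+Rd@(r*dirq(q)+[0,0,h]),Rd@np.array([x,y,z]).T
def delta(P,G):
    s=read_state();T=Ro.from_rotvec(s['tcp_rot']).as_matrix()
    w=Ro.from_matrix(T.T@G).as_rotvec()
    print('t',round(s['time'],2),'q',s['q'].round(2),'pos',s['tool_pos'].round(3),'F',s['wrist_force'].round(1),'w',round(s['width'],3),s['grip_force'])
    print('shift units',(T.T@(P-s['tool_pos'])/.05).round(3),'rot units',(np.degrees(w)/6).round(2))
E
python3 - <<'E'
from h import *
p=np.load('p.npy');P,G=goal(p,p[3],h=.16);print(P)
delta(np.array([.42,-.28,.42]),G)
E
```

```text
[ 0.51876116 -0.14242207  0.21177536]
t 3.45 q [ 0.46 -0.22  1.62 -0.    1.74 -0.66] pos [0.389 0.219 0.517] F [ 0.2  0.8 -1.3] w 0.606 0.0
shift units [-4.948 -8.684  1.927] rot units [-4.91  2.33 13.54]
```

Request:
apply_moves:
  fingers: [0.6,0.6,0.6,0.6,0.6,0.6,0.6,0.6,0.6,0.6,0.6,0.6]
  travel:
    - [-0.41,-0.72,0]
    - [-0.41,-0.72,0]
    - [-0.41,-0.72,0]
    - [-0.41,-0.72,0]
    - [-0.41,-0.72,0]
    - [-0.41,-0.72,0]
    - [-0.41,-0.72,0.3]
    - [-0.41,-0.72,0.3]
    - [-0.41,-0.72,0.3]
    - [-0.41,-0.72,0.3]
    - [-0.41,-0.72,0.3]
    - [-0.41,-0.72,0.3]
  rotation:
    - [0,0,0]
    - [0,0,0]
    - [0,0,0]
    - [0,0,0]
    - [0,0,0]
    - [0,0,0]
    - [0,0,0]
    - [0,0,0]
    - [0,0,0]
    - [0,0,0]
    - [0,0,0]
    - [0,0,0]

```text
time: 4.65
tool_pos: [0.4189, -0.278, 0.4247]
tcp_rot: [0.71, 3.059, -0.0]
wrist_force: [-0.0, 0.1, 0.4]
width: 0.599
grip_force: 0.0
```

Request:
apply_moves:
  fingers: [0.6,0.6,0.6,0.6,0.6,0.6,0.6,0.6,0.6,0.6,0.6,0.6]
  travel:
    - [0,0,0]
    - [0,0,0]
    - [0,0,0]
    - [0,0,0]
    - [0,0,0]
    - [0,0,0]
    - [0,0,0]
    - [0,0,0]
    - [0,0,0]
    - [0,0,0]
    - [0,0,0]
    - [0,0,0]
  rotation:
    - [-0.31,0.15,0.85]
    - [-0.31,0.15,0.85]
    - [-0.31,0.15,0.85]
    - [-0.31,0.15,0.85]
    - [-0.31,0.15,0.85]
    - [-0.31,0.15,0.85]
    - [-0.31,0.15,0.85]
    - [-0.31,0.15,0.85]
    - [-0.31,0.15,0.85]
    - [-0.31,0.15,0.85]
    - [-0.31,0.15,0.85]
    - [-0.31,0.15,0.85]

```text
time: 5.85
tool_pos: [0.4192, -0.2763, 0.4251]
tcp_rot: [-2.085, -2.142, -0.611]
wrist_force: [0.6, -0.8, 0.7]
width: 0.603
grip_force: 0.0
```

```bash

python3 - <<'E'
from h import *
p=np.load('p.npy');P,G=goal(p,p[3],h=.16)
delta(P,G)
E
```

```text
t 5.85 q [-0.89 -0.08  1.71  0.39  1.65 -0.91] pos [ 0.419 -0.276  0.425] F [ 0.6 -0.8  0.7] w 0.603 0.0
shift units [0.953 0.977 5.241] rot units [-1.23  0.54  3.28]
```

Request:
apply_moves:
  fingers: [0.6,0.6,0.6,0.6,0.6,0.6]
  travel:
    - [0,0,0]
    - [0,0,0]
    - [0,0,0]
    - [0,0,0]
    - [0,0,0]
    - [0,0,0]
  rotation:
    - [-0.31,0.14,0.82]
    - [-0.31,0.14,0.82]
    - [-0.31,0.14,0.82]
    - [-0.31,0.14,0.82]
    - [0,0,0]
    - [0,0,0]

```text
time: 6.45
tool_pos: [0.419, -0.2763, 0.4251]
tcp_rot: [-2.388, -1.703, -0.769]
wrist_force: [0.0, 0.4, -0.2]
width: 0.602
grip_force: 0.0
```

```bash

python3 - <<'E'
from h import *
p=np.load('p.npy');P,G=goal(p,p[3],h=.16)
r=snap('wrist')
for n in ['pivot','tab','locked_bar','rail','stand']:
    d=tip_of('wrist',n)
    print(n,[(np.round(e['location'],1),round(e['p'],2)) for e in d[:1]],proj(r,tabpt(p,p[3]) if n=='tab' else pts(p)[n]))
im=r['image'][:,:,::-1].copy()
for x in [tabpt(p,p[3],.05),tabpt(p,p[3],.095)]+list(pts(p).values()): cv2.circle(im,tuple(int(v) for v in proj(r,x)),2,(0,0,255),1)
cv2.imwrite('pics/w2.png',im)
delta(P,G)
E
```

```text
pivot [(array([258.8,  59.7]), 0.77)] [256.25520297  63.94065576]
tab [(array([260.5, 111.2]), 0.62)] [255.96080885 114.65002809]
locked_bar [(array([185.6,  96. ]), 0.87)] [189.21188097  99.63510811]
rail [] [279.94147186 -12.30352036]
stand [(array([243. ,  95.5]), 0.97)] [244.65827252  97.13720842]
t 6.75 q [-0.96 -0.12  1.78  0.51  1.61 -0.64] pos [ 0.419 -0.276  0.425] F [ 0.2 -0.2 -0.3] w 0.601 0.0
shift units [ 0.803 -0.016  5.353] rot units [-0.01 -0.02  0.04]
```

View pics/w2.png

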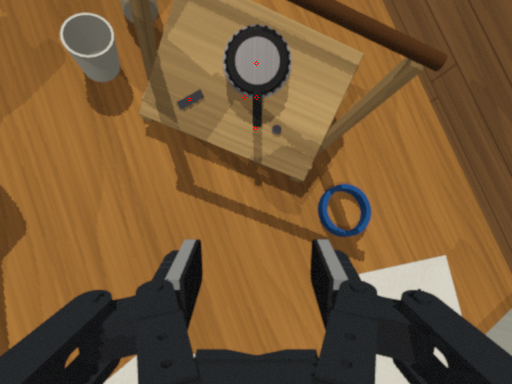

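The wrist view confirms the fit: the bar at (190,99) and the tab end at (257,127) lie within 2 px of the model. I'll approach square to the deck.

Request:
apply_moves:
  fingers: [0.6,0.6,0.6,0.6,0.6,0.6,0.6,0.6,0.6,0.6,0.6]
  travel:
    - [0.1,0,0.67]
    - [0.1,0,0.67]
    - [0.1,0,0.67]
    - [0.1,0,0.67]
    - [0.1,0,0.67]
    - [0.1,0,0.67]
    - [0.1,0,0.67]
    - [0.1,0,0.66]
    - [0,0,0]
    - [0,0,0]
    - [0,0,0]
  rotation:
    - [0,0,0]
    - [0,0,0]
    - [0,0,0]
    - [0,0,0]
    - [0,0,0]
    - [0,0,0]
    - [0,0,0]
    - [0,0,0]
    - [0,0,0]
    - [0,0,0]
    - [0,0,0]

```text
time: 7.85
tool_pos: [0.52, -0.144, 0.2136]
tcp_rot: [-2.39, -1.702, -0.772]
wrist_force: [0.2, -0.2, 0.3]
width: 0.6
grip_force: 0.0
```

```bash

python3 - <<'E'
from h import *
p=np.load('p.npy');P,G=goal(p,p[3],h=.036)
r=snap('wrist')
im=r['image'][:,:,::-1].copy()
for x in [tabpt(p,p[3],.05),tabpt(p,p[3],.095)]+list(pts(p).values()): cv2.circle(im,tuple(int(v) for v in proj(r,x)),2,(0,0,255),1)
cv2.imwrite('pics/w3.png',im)
for n in ['pivot','tab','locked_bar']:
    d=tip_of('wrist',n)
    print(n,[(np.round(e['location'],1),round(e['p'],2)) for e in d[:1]],proj(r,tabpt(p,p[3]) if n=='tab' else pts(p)[n]))
delta(P,G)
E
```

```text
pivot [(array([256.2,  84. ]), 0.95)] [253.98880863  86.89055094]
tab [(array([260.2, 185.7]), 0.62)] [253.40892137 189.25689154]
locked_bar [(array([129.1, 151.3]), 0.93)] [130.16126868 151.73487245]
t 8.05 q [-0.63 -0.03  2.08  0.59  1.1  -0.57] pos [ 0.52  -0.144  0.213] F [ 0.9 -0.1 -0.2] w 0.599 0.0
shift units [ 0.007 -0.042  2.514] rot units [ 0.02 -0.01  0.04]
```

View pics/w3.png

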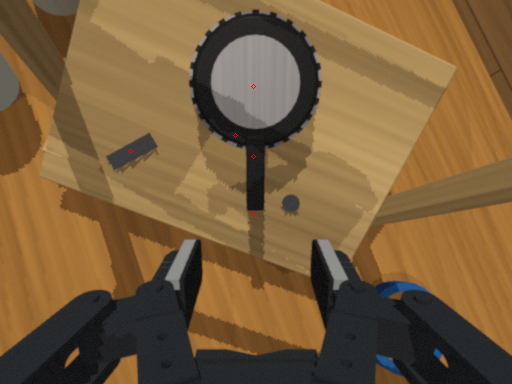

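The wrist view shows the tab from (256,150) to (256,210), midway between the fingers, and the bar at (132,151). I'll descend and grip.

Request:
apply_moves:
  fingers: [0.6,0.6,0.6,0.6,0.6,0.6,0.6,0.6,0.6]
  travel:
    - [0,0,0.4]
    - [0,0,0.4]
    - [0,0,0.4]
    - [0,0,0.4]
    - [0,0,0.3]
    - [0,0,0.3]
    - [0,0,0.3]
    - [0,0,0]
    - [0,0,0]
  rotation:
    - [0,0,0]
    - [0,0,0]
    - [0,0,0]
    - [0,0,0]
    - [0,0,0]
    - [0,0,0]
    - [0,0,0]
    - [0,0,0]
    - [0,0,0]

```text
time: 8.95
tool_pos: [0.5614, -0.0964, 0.1036]
tcp_rot: [-2.388, -1.7, -0.769]
wrist_force: [-0.9, 0.2, 0.3]
width: 0.601
grip_force: 0.0
```

Request:
apply_moves:
  fingers: [0.3,0,0,0,0,0,0]
  newtons: 30
  travel:
    - [0,0,0]
    - [0,0,0]
    - [0,0,0]
    - [0,0,0]
    - [0,0,0]
    - [0,0,0]
    - [0,0,0]
  rotation:
    - [0,0,0]
    - [0,0,0]
    - [0,0,0]
    - [0,0,0]
    - [0,0,0]
    - [0,0,0]
    - [0,0,0]

```text
time: 9.65
tool_pos: [0.5619, -0.0971, 0.1045]
tcp_rot: [-2.389, -1.701, -0.771]
wrist_force: [-3.5, -2.5, 5.8]
width: 0.154
grip_force: 34.6
```

```bash

python3 - <<'E'
from h import *
p=np.load('p.npy');s=read_state();Rs,Rd,o,pv=frame(p)
l=Rd.T@(s['tool_pos']-pv);T=Rd.T@Ro.from_rotvec(s['tcp_rot']).as_matrix()
print(l,'q pos',.7+np.arctan2(l[1],-l[0]),'q rot',.7+np.arctan2(-T[1,0],T[0,0]),np.hypot(l[0],l[1]))
delta(*goal(p,1.4))
E
```

```text
[-0.07306218 -0.03265402  0.03587726] q pos 0.2796980828085116 q rot 0.2927007967843179 0.08002729119974267
t 9.65 q [-0.5   0.14  2.14  0.7   0.86 -0.64] pos [ 0.562 -0.097  0.105] F [-3.5 -2.5  5.8] w 0.154 34.56743538379669
shift units [ 0.885 -1.452 -0.002] rot units [-0.   -0.02 10.57]
```

Request:
apply_moves:
  fingers: [0,0,0,0,0,0,0,0,0,0,0,0]
  travel:
    - [0.003,-0.067,0]
    - [0.0056,-0.134,0]
    - [0.0056,-0.134,0]
    - [0.0056,-0.134,0]
    - [0.0056,-0.134,0]
    - [0.0056,-0.134,0]
    - [0.0056,-0.134,0]
    - [0.0056,-0.134,0]
    - [0.0056,-0.134,0]
    - [0.0056,-0.134,0]
    - [0.003,-0.067,0]
    - [0,0,0]
  rotation:
    - [0,0,0.4]
    - [0,0,0.8]
    - [0,0,0.8]
    - [0,0,0.8]
    - [0,0,0.8]
    - [0,0,0.8]
    - [0,0,0.8]
    - [0,0,0.8]
    - [0,0,0.8]
    - [0,0,0.8]
    - [0,0,0.4]
    - [0,0,0]

```text
time: 10.85
tool_pos: [0.5136, -0.0521, 0.1052]
tcp_rot: [-2.714, -0.551, -0.6]
wrist_force: [-8.0, -4.1, 10.8]
width: 0.158
grip_force: 35.5
```

```bash
cat > c.py <<'E'
from h import *
p=np.load('p.npy');s=read_state();Rs,Rd,o,pv=frame(p)
l=Rd.T@(s['tool_pos']-pv);T=Rd.T@Ro.from_rotvec(s['tcp_rot']).as_matrix()
print(l,'q pos',.7+np.arctan2(l[1],-l[0]),'q rot',.7+np.arctan2(-T[1,0],T[0,0]),np.hypot(l[0],l[1]),s['torque'])
delta(*goal(p,1.4))
E
python3 c.py
```

```text
[-0.07217028  0.03336674  0.03617319] q pos 1.1330630442980234 q rot 1.12968445140315 0.0795103093928324 [-0.02368974  0.86542371  0.31492212]
t 10.85 q [-0.46  0.02  2.26  0.71  0.83  0.22] pos [ 0.514 -0.052  0.105] F [-8.  -4.1 10.8] w 0.158 35.51792085170746
shift units [ 0.048 -0.422  0.004] rot units [-0.02 -0.    2.58]
```

Request:
apply_moves:
  fingers: [0,0,0,0,0,0,0]
  travel:
    - [0.004,-0.1,0]
    - [0.004,-0.1,0]
    - [0.004,-0.1,0]
    - [0.004,-0.08,0]
    - [0.002,-0.05,0]
    - [0,0,0]
    - [0,0,0]
  rotation:
    - [0,0,0.6]
    - [0,0,0.6]
    - [0,0,0.6]
    - [0,0,0.48]
    - [0,0,0.3]
    - [0,0,0]
    - [0,0,0]

```text
time: 11.55
tool_pos: [0.5068, -0.0324, 0.1111]
tcp_rot: [-2.722, -0.18, -0.527]
wrist_force: [-10.8, -5.0, 13.2]
width: 0.156
grip_force: 36.0
```

```bash
python3 c.py; python3 - <<'E'
from h import *
p=np.load('p.npy');r=snap('wrist','w4.png');s=snap('side')
out=[]
for rr,n in [(r,1),(s,4)]:
    c=proj(rr,frame(p)[3]-[0.04,0,0])
    im=cv2.resize(rr['image'][:,:,::-1],None,fx=n,fy=n,interpolation=cv2.INTER_CUBIC)
    for x in [tabpt(p,1.4,.05),tabpt(p,1.4,.095)]+list(pts(p).values()): cv2.circle(im,tuple(int(v*n) for v in proj(rr,x)),3,(0,0,255),1)
    x,y=int(max(c[0]*n-200,0)),int(max(c[1]*n-190,0)); im=im[y:y+380,x:x+400] if n>1 else im[:380,:400]
    out.append(im)
h=min(i.shape[0] for i in out);cv2.imwrite('pics/w4.png',np.hstack([i[:h] for i in out]))
E
```

```text
[-0.06055105  0.05169091  0.03623865] q pos 1.4066236106096952 q rot 1.3989234799553856 0.07961394482442172 [0.10770488 1.11009548 0.56768768]
t 11.55 q [-0.43 -0.01  2.29  0.71  0.83  0.53] pos [ 0.507 -0.032  0.111] F [-10.8  -5.   13.2] w 0.156 36.019381284713745
shift units [-0.008  0.011  0.005] rot units [-0.03  0.01  0.01]
```

View pics/w4.png

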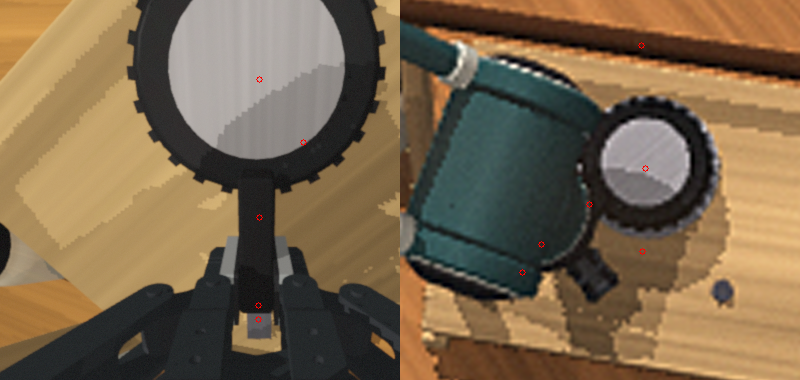

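The wrist view shows the bar end at (259,325), in line with the tab at (256,250) and the cap centre at (257,65). I'll release and back out square to the deck.

Request:
apply_moves:
  fingers: [0.25,0.4,0.6,0.6,0.6,0.6,0.6,0.6,0.6,0.6,0.6,0.6]
  travel:
    - [0,0,0]
    - [0,0,0]
    - [0,0,0]
    - [0,0,0]
    - [0,0,-0.3]
    - [0,0,-0.4]
    - [0,0,-0.5]
    - [0,0,-0.5]
    - [0,0,-0.5]
    - [0,0,-0.5]
    - [0,0,-0.3]
    - [0,0,0]
  rotation:
    - [0,0,0]
    - [0,0,0]
    - [0,0,0]
    - [0,0,0]
    - [0,0,0]
    - [0,0,0]
    - [0,0,0]
    - [0,0,0]
    - [0,0,0]
    - [0,0,0]
    - [0,0,0]
    - [0,0,0]

```text
time: 12.85
tool_pos: [0.4578, -0.0894, 0.2422]
tcp_rot: [-2.725, -0.176, -0.533]
wrist_force: [0.5, -0.6, -0.2]
width: 0.598
grip_force: 0.0
```

```bash
python3 - <<'E'
from h import *
p=np.load('p.npy');r=snap('wrist')
im=r['image'][:,:,::-1].copy()
for x in [tabpt(p,1.4,.05),tabpt(p,1.4,.095)]+list(pts(p).values()): cv2.circle(im,tuple(int(v) for v in proj(r,x)),2,(0,0,255),1)
cv2.imwrite('pics/w5.png',im)
s=read_state();print(s['time'],s['wrist_force'],s['width'],s['grip_force'])
for n in ['pivot','tab','locked_bar']: print(n,[(e['location'],e['p']) for e in tip_of('wrist',n)[:1]])
E
```

```text
12.9 [-0.37916928 -0.55528587 -0.32848709] 0.6042881443614584 0.0
pivot [([252.2, 89.6], 0.92)]
tab [([255.7, 180.4], 0.58)]
locked_bar [([252.2, 214.1], 0.61)]
```

View pics/w5.png

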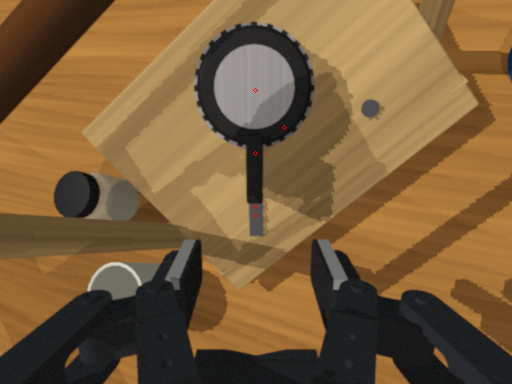

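The tab at (254,200) points at the bar at (256,220), within about 0.015 rad. The gripper is clear and the bystanders haven't been touched.

```bash
python3 -c "
from workcell import *
print(finish_job())"
```

```text
the job is handed in; nothing more can be done
None
```

The big ink jar is locked: the collar tab points at the steel bar (within about 0.015 rad in the last wrist picture), the gripper has let go and backed clear, nothing else was touched, and I handed the job in at about 13 s.

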